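Press a beech block home in the corner of a squaring jig and hold it there

TASK

Pull the red knob of the squaring jig all the way out to its stop, so that the sprung tongue clears the corner. Then pick up the longer beech block, set it flat on the jig's plate and press it home into the corner, long side against the aluminium fence and end against the aluminium end stop. Finish while still gripping the block and pressing it firmly against both at once, so that I can clamp it; leave the other loose things where they are.

Things in the scene. Friction and masses are not known exactly. Their poses are not given: they have to be found in the camera images.
- jig: Squaring jig screwed to the table: plywood plate 150 (x) x 220 (y) x 10 mm. Origin: centre of its underside, on the table; z up; place and yaw vary (at yaw 0 its y points to the robot's left). In this frame the block, fully home, has the centre of its underside at x = 18, y = -42.5, z = 10 mm, its length along y. The seat is open to -x and -y and above.
- corner (a point): The inner corner of the seat, on the plate's top, at x = 30, y = -5, z = 10 mm in the jig's frame; axes as the jig's. The block's seat lies on its -x, -y side. Friction (at the plate and at whichever stop already bears) can take up 5 to 10 N of a push: do not bear down hard on the plate, press on one stop with about 10 N and keep that push while pressing as much on the other.
- fence: Low aluminium bar, fixed on the jig along its y, 14 x 85 x 8 mm high above the plate (its top is at 18 mm). The face for the block's long side is the plane x = 30 mm in the jig's frame, from y = -100 to -15 mm, and looks to -x. The body's frame is the jig's frame.
- end_stop: Low aluminium bar, fixed on the jig along its x, from x = -7 to 43 mm, 16 mm thick, 8 mm high above the plate. The face for the block's end is the plane y = -5 mm in the jig's frame and looks to -y; the tongue passes through a tunnel in it. The body's frame is the jig's frame.
- tongue (a joint): Travel (m) of the sprung steel tongue, 10 mm wide, 4 mm high, lying on the plate. 0: its tip is 40 mm out of the end stop's face, in the block's way; 0.044: pulled along the jig's +y to its stop at the dark bracket, tip 4 mm behind the face. Starts at 0 to 0.012; counts as out over 0.041. Pulling takes 4 to 6 N (spring 40 N/m, drag 4 N); the drag keeps it where it is let go.
- knob_top (a point): Centre of the top face of the tongue's upright red knob: diameter 18 mm, 24 mm high, its top 46 mm and its underside 22 mm above the table; moves with the tongue along the jig's y at x = 18 mm in the jig's frame, and at y = 35 mm + travel.
- block: The longer of two beech blocks: 24 (x) x 75 (y, its length) x 24 mm (z), 40 to 80 g. Origin: centre of its underside. Lies flat on the table to the right of the jig, yaw varies; half a turn makes no difference. Since the fence is 8 mm high, grip the block across its 24 mm width in its upper half.
- small_spacer: The shorter beech block, 30 x 60 x 18 mm, lying loose; a bystander. Origin: centre of its underside.
- tape_ring: Roll of brown tape lying flat, 100 mm across, 25 mm high; a loose bystander. Origin: centre of its underside.
- red_marker: Red and white marker pen, 135 mm long, 17 mm thick, lying to the left of the jig; a loose bystander. Origin: centre of its underside.
- cup: White mug, 95 mm high, behind the jig; a loose bystander. Origin: centre of its underside.
Things that resemble listed ones, but are neither listed nor needed, are in the scene too. Leave any pink look-alike of the block alone.

How it is judged:
By the outcome, as a careful person would: the job done as asked, in the order asked, and still so for the second after the job is handed in, while the arm keeps its last pose, push and grip.
It also fails if it takes over 54 s, if anything falls off the work surface, if the arm or the gripper's body presses on something with over 40 N, if the wrist force passes 120 N, or if a joint passes its speed limit or range.

ROBOT

A 6-joint arm with a two-finger parallel gripper is mounted at the origin on a cart in front of the work surface, level with it; the furniture and walls round the work are solid. World frame = base frame: x ahead of the robot, y to its left, z up, the work surface at z = 0. Lengths are in m, angles in rad, forces in N, time in s.
With the tool pointing down it reaches from about 0.3 to 0.775 m from the base axis. Payload 14.6 kg.
Tool frame: the origin (TCP) lies at the very end of the fingers, on their centre line; the grasp point (between the pads) lies 19 mm behind it; z points along the fingers, y is the line along which they close (so a half turn about z gives the same grasp; the last joint's range is limited). The gripper opens to 85 mm and grips with 20 to 120 N. Pads are 22 mm wide; open, the fingers measure 114 mm over their backs; the gripper's body (76 mm by 85 mm) begins 54 mm behind the grasp point. The pads swing forward as they close: fully open they stand 13 mm farther back than shut.
Start: joints at [1.087, 0.3, 1.521, -0, 1.321, -0.067], TCP at [0.223, 0.503, 0.231] pointing down, gripper open.
Joint ranges: [-3.03, 3.03], [-0.79, 2.21], [0.23, 2.52], [-1.04, 4.18], [0, 3.07], [-2.55, 2.55]. Speed limits (rad/s): [2.22, 2.22, 2.57, 3.14, 3.14, 3.14].

INTERFACE

Orientations are given as [roll, pitch, yaw] about the fixed x, y, z axes, in that order (R = Rz(yaw) Ry(pitch) Rx(roll)).
In Python, from bench import arm gives the robot as it stands. The module is installed in compiled form; this text tells all that it offers.
- The arm moves only by the shell command python3 -m creep 'ROWS'. ROWS is JSON, one flat list of numbers, 7 for each row, row after row: the shift along the world's x, y, z in m, then the turn, a rotation vector about the world's x, y, z in degrees, then the closure, from -1 (fully open) to 1 (shut). In form: [tx, ty, tz, rx, ry, rz, jaw, tx, ty, tz, rx, ry, rz, jaw, ...]. A call has 1 to 10 rows; each row shifts and turns the commanded pose from where the row before left it; what a row does not reach is not made up. A row lasts 1/10 s, in which the tool goes at most 50 mm and 8.59 degrees, less where a joint would pass 70% of its speed; a pose out of reach is approached as far as the arm can. A call with a gripper value outside its range is refused whole. The fingers move at their own pace and stop on an object; the grip force is fixed at half the most. Time passes only in rows, so rows that do not move let the fingers close. It gives the time, the measured TCP pose, the force, the opening and the grip force at its end, in the units of the state.
- arm.state(): the state, without advancing time (a new reading comes with each control period).
- arm.get_image(name): name is "side" or "top"; returns a dict with "img" (400x640x3 uint8, red, green, blue), "vfov" (degrees; the focal length in pixels is half the picture's height over the tangent of half this angle, whatever the lens; pixels are square), "cx", "cy" (the principal point, pixels), "k1" (the pictures are not rectified: a ray, as slopes to the right and down, at radius r is drawn at 1 + k1 r^2 times it, then the intrinsics apply), "extrinsics" (4x4, takes a point from camera to world coordinates). Camera axes: x right, y up, looking along -z (the intrinsics and any distortion apply to the point x, -y, -z); pixel columns grow to the right and rows downward; lengths in m; the calibration is good to about 2 mm. A picture is of the moment at which its call begins. There is no depth.
- arm.finish_job(): hands the job in; it is judged then, once.
The state is a dict: "time": time; "joint_positions": joint angles; "qd": joint speeds; "joint_torque": joint torques, N m; "ee_pos": TCP position; "tcp_rot": TCP orientation; "wrist_force": force on the tool from outside, world axes, zero at the start; "wrist_torque": the same for the moment, N m; "finger_gap": opening from 0.0 (shut) to 1.0 (fully open); "grip_force": force on a finger pad.
Only numpy, scipy, OpenCV 4.12 (cv2) and the standard library are available. Lean on these libraries where they do the work, as an engineer would, in place of code of your own. Each camera call takes 0.05 s, during which the arm holds its last target. There are 200 camera calls.

## Working session

There is one attempt and no reset: what is moved stays moved. The work goes in short steps, Python scripts to look and compute and a shell command to move; the robot and the scene stay as the last step left them, time stands still between calls to the robot, and variables do not carry over. Pictures are saved under pics/ and viewed, at most 10 in all, crops included, and the job is handed in when it is done.

```bash
mkdir -p pics; cat > h.py <<'E'
import numpy as np, cv2
from bench import arm
def ray(im,u,v):
    f=200/np.tan(np.radians(im['vfov'])/2)
    K=np.array([[f,0,im['cx']],[0,f,im['cy']],[0,0,1]])
    p=cv2.undistortPoints(np.array([[[u,v]]],float),K,np.array([im['k1'],0,0,0.]))[0,0]
    E=np.array(im['extrinsics']); d=E[:3,:3]@np.array([p[0],-p[1],-1]); return E[:3,3],d
def onz(im,u,v,z):
    o,d=ray(im,u,v); return o+d*(z-o[2])/d[2]
E
python3 - <<'E'
from h import *
for n in('top','side'):
    im=arm.get_image(n); cv2.imwrite(f'pics/{n}0.png',im['img'][:,:,::-1]); print(n,im['vfov'],im['cx'],im['cy'],im['k1'],np.round(im['extrinsics'],3).tolist())
    np.save(n+'0.npy',im,allow_pickle=True)
print(arm.state())
E
```

```text
top 43.645686929193985 316.23671098394504 197.85107281370642 0.019700561461063894 [[0.004, 0.983, -0.184, 0.357], [-1.0, 0.001, -0.016, 0.015], [-0.015, 0.184, 0.983, 1.337], [0.0, 0.0, 0.0, 1.0]]
side 57.96485329975669 324.77021090645854 199.53332435986187 -0.0008673763267714581 [[0.999, 0.015, -0.05, 0.544], [-0.051, 0.459, -0.887, -0.996], [0.009, 0.888, 0.459, 0.603], [0.0, 0.0, 0.0, 1.0]]
{'time': 0.1, 'joint_positions': array([ 1.08737441e+00,  3.00433072e-01,  1.52153266e+00, -1.55133334e-05,
        1.32067936e+00, -6.65909501e-02]), 'qd': array([ 3.62284311e-05, -2.22307101e-03, -2.34538996e-03,  8.67288925e-05,
        1.46869440e-03,  2.88834046e-04]), 'joint_torque': array([ 6.72142523e-04, -5.44387293e+01, -3.62368441e+01, -7.23088056e-05,
        3.13163837e-03,  5.01825559e-05]), 'ee_pos': array([0.22257944, 0.50272033, 0.23076265]), 'tcp_rot': array([-3.14054155e+00, -5.50378639e-05,  2.72476551e+00]), 'wrist_force': array([-0.41640834,  0.24441636,  0.48210758]), 'wrist_torque': array([-0.04853794, -0.024976  ,  0.0027155 ]), 'grip_force': 0.0, 'finger_gap': 0.9975804980739054}
```

View pics/top0.png

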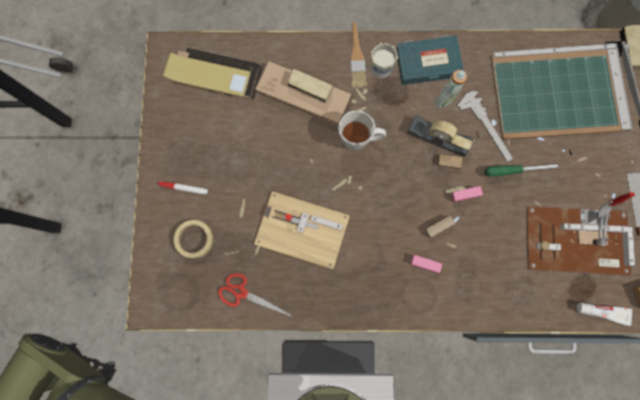

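View pics/side0.png

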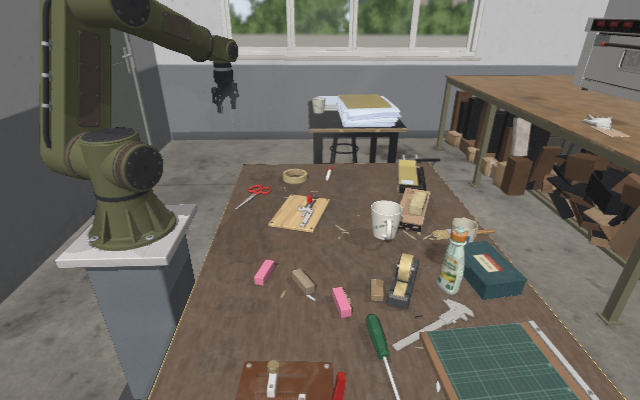

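Top view (up = +x, left = +y): jig around (302,230), with its red knob near (285,217) and the aluminium bars at (318,222). The longer beech block is near (441,227), the spacer near (450,161), and the pink look-alikes at (427,264) and (467,193). The side view shows the same layout. I'll enlarge it next.

```bash
python3 - <<'E'
from h import *
t=np.load('top0.npy',allow_pickle=True).item()['img']; s=np.load('side0.npy',allow_pickle=True).item()['img']
a=cv2.resize(t[185:275,245:365],None,fx=6,fy=6,interpolation=2)[:300*2,:]
b=cv2.resize(t[205:245,410:470],None,fx=6,fy=6,interpolation=2)
c=cv2.resize(s[185:240,260:340],None,fx=5,fy=5,interpolation=2); d=cv2.resize(s[260:300,280:325],None,fx=6,fy=6,interpolation=2)
cv2.imwrite('pics/a.png',a[:,:,::-1])
m=np.zeros((540,800,3),np.uint8); m[:240,:360]=b; m[240:515,:400]=c; m[:240,400:670]=d
cv2.imwrite('pics/b.png',m[:,:,::-1])
im=np.load('top0.npy',allow_pickle=True).item()
# wood plate mask
hsv=cv2.cvtColor(t,cv2.COLOR_RGB2HSV)
for p in[(270,245),(330,250),(440,227),(432,232),(286,217)]: print(p,hsv[p[1],p[0]],t[p[1],p[0]])
E
```

```text
(270, 245) [ 19  77 206] [206 184 144]
(330, 250) [ 20  81 189] [189 168 129]
(440, 227) [ 18  52 175] [175 161 139]
(432, 232) [ 17  52 175] [175 160 139]
(286, 217) [  2 168 193] [193  75  66]
```

View pics/a.png

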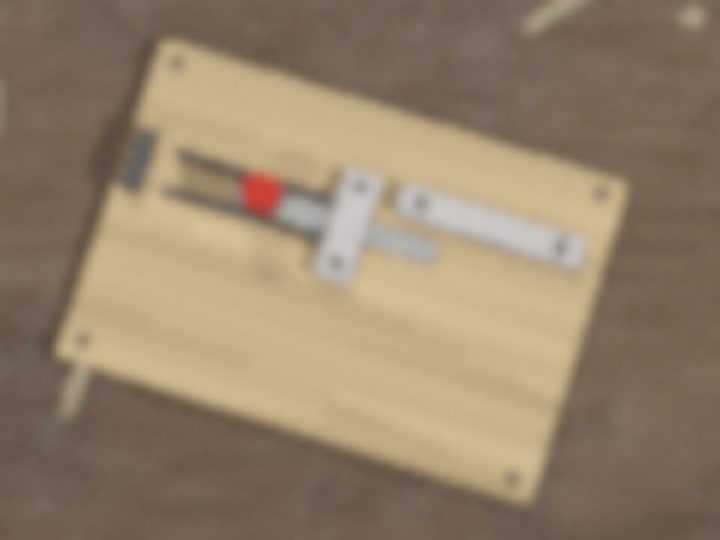

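View pics/b.png

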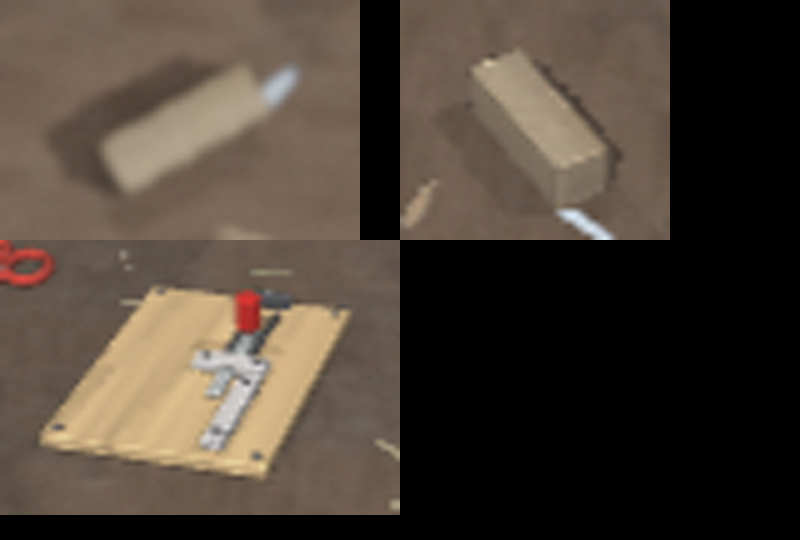

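The crops show: 
- **Jig:** plate corners in crop a at (163,38), (628,180), (535,502) and (55,355), and the knob at (262,192).
- **Block:** top face in the side crop at (471,70), (520,50), (605,147) and (553,168). A white chip touches or lies near its far end.

```bash
cat > m.py <<'E'
from h import *
T=np.load('top0.npy',allow_pickle=True).item(); S=np.load('side0.npy',allow_pickle=True).item()
def jigfit(P,L):
    # rigid 2D fit: jig points L -> world P
    L=np.array(L,float);P=np.array(P)[:,:2]; a=L-L.mean(0);b=P-P.mean(0)
    th=np.arctan2((a[:,0]*b[:,1]-a[:,1]*b[:,0]).sum(),(a*b).sum()); R=np.array([[np.cos(th),-np.sin(th)],[np.sin(th),np.cos(th)]])
    t=P.mean(0)-R@L.mean(0); return th,t,P-(L@R.T+t)
def seg(im,lo,hi,roi):
    hsv=cv2.cvtColor(im['img'],cv2.COLOR_RGB2HSV); m=cv2.inRange(hsv,lo,hi); k=np.zeros_like(m); x0,y0,x1,y1=roi; k[y0:y1,x0:x1]=m[y0:y1,x0:x1]; return k
def big(m): return max(cv2.findContours(m,0,2)[0],key=cv2.contourArea)
E
python3 - <<'E'
from m import *
np.set_printoptions(precision=4,suppress=True)
c=[onz(T,(x+.5)/6+245-.5,(y+.5)/6+185-.5,.01) for x,y in[(163,38),(628,180),(535,502),(55,355)]]
th,t,r=jigfit(c,[(.075,.11),(.075,-.11),(-.075,-.11),(-.075,.11)]); print('top jig',th,np.degrees(th),t,r)
c2=[onz(S,(x+.5)/5+260-.5,(y-240+.5)/5+185-.5,.01) for x,y in[(155,287),(350,311),(267,463),(42,436)]]
print(np.array(c2))
th2,t2,r2=jigfit(c2,[(-.075,.11),(.075,.11),(.075,-.11),(-.075,-.11)]);print('side jig',th2,t2,r2)
for im,z,roi in((T,.046,(270,205,305,230)),(S,.034,(295,190,325,210))):
    m=seg(im,(0,130,60),(8,255,255),roi); M=cv2.moments(m,True); u,v=M['m10']/M['m00'],M['m01']/M['m00']; print('knob',M['m00'],u,v,onz(im,u,v,z))
m=seg(T,(10,25,140),(25,90,255),(420,210,456,242)); q=big(m); rr=cv2.minAreaRect(q); print(rr)
bp=np.array([onz(T,*p,.024) for p in cv2.boxPoints(rr)]);print(bp, bp.mean(0))
d=np.array([onz(S,(x-400+.5)/6+280-.5,(y+.5)/6+260-.5,.024) for x,y in[(471,70),(520,50),(605,147),(553,168)]])
d2=np.array([onz(T,(x+.5)/6+410-.5,(y+.5)/6+205-.5,.024) for x,y in[(102,148),(245,62),(270,103),(128,193)]])
for d in(d,d2):
    print('block',d,d.mean(0),'sides',[np.linalg.norm(d[i]-d[i-1]) for i in range(4)], 'yaw',np.degrees(np.arctan2(*(d[[0,1]].mean(0)-d[[2,3]].mean(0))[:2])),np.degrees(np.arctan2(*(d[[0,3]].mean(0)-d[[1,2]].mean(0))[:2])))
E
```

```text
top jig -0.29506639235203797 -16.90605895792301 [0.5207 0.0737] [[ 0.0001 -0.0004]
 [-0.0005  0.0005]
 [ 0.0002 -0.0012]
 [ 0.0001  0.001 ]]
[[ 0.4843  0.1969  0.01  ]
 [ 0.6252  0.1536  0.01  ]
 [ 0.5612 -0.0491  0.01  ]
 [ 0.4201 -0.012   0.01  ]]
side jig -0.29449827469618 [0.5227 0.0723] [[ 0.0014 -0.0025]
 [-0.0012 -0.0023]
 [-0.0014  0.0056]
 [ 0.0011 -0.0008]]
knob 36.0 288.05555555555554 216.66666666666666 [0.5487 0.1089 0.046 ]
knob 38.0 309.0 198.68421052631578 [0.5511 0.1103 0.034 ]
((440.86663818359375, 225.848388671875), (9.419321060180664, 27.863666534423828), 61.189208984375)
[[ 0.5214 -0.2546  0.024 ]
 [ 0.5573 -0.3201  0.024 ]
 [ 0.5353 -0.3309  0.024 ]
 [ 0.4996 -0.2656  0.024 ]] [ 0.5284 -0.2928  0.024 ]
block [[ 0.5021 -0.2684  0.024 ]
 [ 0.5224 -0.2558  0.024 ]
 [ 0.5571 -0.3191  0.024 ]
 [ 0.5363 -0.3307  0.024 ]] [ 0.5295 -0.2935  0.024 ] sides [np.float64(0.07106141298530382), np.float64(0.023957609792640236), np.float64(0.07212869678325708), np.float64(0.02382921469760172)] yaw -28.73286925073097 -120.40021266627589
block [[ 0.5192 -0.255   0.024 ]
 [ 0.5575 -0.3191  0.024 ]
 [ 0.5393 -0.3291  0.024 ]
 [ 0.4995 -0.2656  0.024 ]] [ 0.5289 -0.2922  0.024 ] sides [np.float64(0.022410026804053327), np.float64(0.07461661622851674), np.float64(0.020789543018095494), np.float64(0.07500969225302882)] yaw 61.425460561141215 -31.47600566007387
```

Both views agree. The jig is at about (0.521, 0.0735), yaw -16.9°. The knob is at about (0.550, 0.110), so travel is about 8 mm, and the block is at (0.529, -0.293), yaw about +29°. I'm moving above the knob now, with the jaws closing along the jig's x.

```bash
python3 -m creep '[0.033,-0.039,-0.008,0,0,-8.3,-1,0.033,-0.039,-0.008,0,0,-8.3,-1,0.033,-0.039,-0.008,0,0,-8.3,-1,0.033,-0.039,-0.008,0,0,-8.3,-1,0.033,-0.039,-0.008,0,0,-8.3,-1,0.033,-0.039,-0.008,0,0,-8.3,-1,0.033,-0.039,-0.008,0,0,-8.3,-1,0.033,-0.039,-0.008,0,0,-8.3,-1,0.033,-0.039,-0.008,0,0,-8.3,-1,0.033,-0.039,-0.008,0,0,-8.3,-1]'; python3 -m creep '[0,0,0,0,0,0,-0.2,0,0,0,0,0,0,-0.2,0,0,0,0,0,0,-0.2]'
```

```text
time: 1.1
ee_pos: [0.5427, 0.124, 0.1534]
tcp_rot: [-3.141, 0.0, 1.27]
wrist_force: [0.5, 1.3, 0.3]
finger_gap: 1.0
grip_force: 0.0
time: 1.4
ee_pos: [0.5412, 0.1265, 0.1539]
tcp_rot: [-3.141, 0.0, 1.278]
wrist_force: [0.1, 1.0, 0.5]
finger_gap: 0.602
grip_force: 0.0
```

```bash
python3 -m creep '[0.009,-0.017,-0.02,0,0,0,-0.2,0,0,-0.03,0,0,0,-0.2,0,0,-0.03,0,0,0,-0.2,0,0,-0.03,0,0,0,-0.2,0,0,-0.018,0,0,0,-0.2,0,0,0,0,0,0,-0.2,0,0,0,0,0,0,-0.2]'; python3 - <<'E'
from h import *
o=[]
for n,(x0,y0,x1,y1) in(('top',(255,190,355,265)),('side',(255,150,345,235))):
    im=arm.get_image(n); o.append(cv2.resize(im['img'][y0:y1,x0:x1],(390,320),interpolation=2))
cv2.imwrite('pics/c.png',np.hstack(o)[:,:,::-1])
E
```

```text
time: 2.1
ee_pos: [0.5508, 0.1097, 0.0268]
tcp_rot: [3.141, -0.0, 1.278]
wrist_force: [0.2, 0.6, -0.6]
finger_gap: 0.602
grip_force: 0.0
```

View pics/c.png

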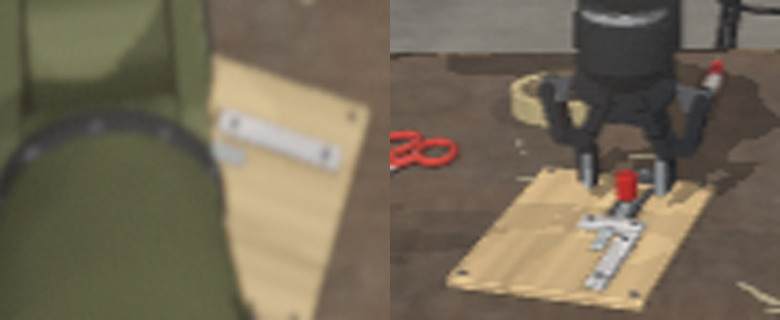

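The side view shows the knob between the two fingers at right-panel (625,185). Closing on it.

```bash
python3 -m creep '[0,0,-0.002,0,0,0,0.9,0,0,0,0,0,0,0.9,0,0,0,0,0,0,0.9,0,0,0,0,0,0,0.9,0,0,0,0,0,0,0.9,0,0,0,0,0,0,0.9]'
```

```text
time: 2.8
ee_pos: [0.5503, 0.1091, 0.0246]
tcp_rot: [-3.14, 0.0, 1.276]
wrist_force: [-8.4, 1.7, 9.8]
finger_gap: 0.187
grip_force: 58.4
```

```bash
python3 -m creep '[0.0012,0.0038,0,0,0,0,0.9,0.0012,0.0038,0,0,0,0,0.9,0.0012,0.0038,0,0,0,0,0.9,0.0012,0.0038,0,0,0,0,0.9,0.0012,0.0038,0,0,0,0,0.9,0.0012,0.0038,0,0,0,0,0.9,0.0012,0.0038,0,0,0,0,0.9,0.0012,0.0038,0,0,0,0,0.9]'
```

```text
time: 3.6
ee_pos: [0.5597, 0.1392, 0.0246]
tcp_rot: [-3.14, 0.001, 1.276]
wrist_force: [-10.2, -2.1, 10.2]
finger_gap: 0.187
grip_force: 58.5
```

```bash
python3 -m creep '[0.0006,0.0019,0,0,0,0,0.9,0.0006,0.0019,0,0,0,0,0.9,0,0,0,0,0,0,0.9]';python3 -m creep '[0.0006,0.0019,0,0,0,0,0.9,0,0,0,0,0,0,0.9]';python3 -m creep '[0.0006,0.0019,0,0,0,0,0.9,0,0,0,0,0,0,0.9]';python3 -m creep '[0.0006,0.0019,0,0,0,0,0.9,0,0,0,0,0,0,0.9]'
```

```text
time: 3.9
ee_pos: [0.561, 0.1432, 0.0246]
tcp_rot: [-3.14, 0.001, 1.276]
wrist_force: [-9.6, -0.0, 9.4]
finger_gap: 0.186
grip_force: 58.4
time: 4.1
ee_pos: [0.5613, 0.1443, 0.0246]
tcp_rot: [-3.14, 0.002, 1.276]
wrist_force: [-11.3, -7.0, 12.5]
finger_gap: 0.186
grip_force: 58.8
time: 4.3
ee_pos: [0.5614, 0.1445, 0.0245]
tcp_rot: [-3.138, 0.005, 1.276]
wrist_force: [-16.8, -20.8, 18.0]
finger_gap: 0.186
grip_force: 59.4
time: 4.5
ee_pos: [0.5614, 0.1447, 0.0245]
tcp_rot: [-3.137, 0.008, 1.276]
wrist_force: [-22.5, -33.6, 23.8]
finger_gap: 0.187
grip_force: 60.0
```

It's at the stop: the force rises with no further motion, and the position matches the predicted knob (0.561, 0.144) at full travel. I'll ease the preload and release.

```bash
python3 -m creep '[-0.0006,-0.0019,0,0,0,0,0.9,-0.0004,-0.0012,0,0,0,0,0.9,0,0,0,0,0,0,-0.2,0,0,0,0,0,0,-0.2,0,0,0,0,0,0,-0.2]';python3 -m creep '[0,0,0.03,0,0,0,-0.2,0,0,0.03,0,0,0,-0.2,0,0,0.03,0,0,0,-0.2,0,-0.03,0.02,0,0,5,-0.2,0,-0.04,0.02,0,0,5,-0.2,0,-0.04,0,0,0,5,-0.2,0,-0.04,0,0,0,5,-0.2,0,-0.04,0,0,0,5,-0.2,0,-0.04,0,0,0,5,-0.2,0,-0.04,0,0,0,5,-0.2]'; python3 -m creep '[0,-0.04,0,0,0,5,-0.2,0,-0.04,0,0,0,5,-0.2,0,-0.04,0,0,0,0.9,-0.2,0,-0.04,0,0,0,0,-0.2,-0.01,-0.03,0,0,0,0,-0.2,-0.02,0,0,0,0,0,-0.2,0,0,0,0,0,0,-0.2]'
python3 - <<'E'
from h import *
T=arm.get_image('top');S=arm.get_image('side')
np.save('top1.npy',T,allow_pickle=True);np.save('side1.npy',S,allow_pickle=True)
o=[cv2.resize(T['img'][190:265,255:355],(390,320),interpolation=2),cv2.resize(S['img'][150:235,255:345],(390,320),interpolation=2)]
cv2.imwrite('pics/d.png',np.hstack(o)[:,:,::-1])
E
```

```text
time: 5.0
ee_pos: [0.5625, 0.1457, 0.024]
tcp_rot: [3.141, -0.0, 1.276]
wrist_force: [-0.9, -0.3, 1.3]
finger_gap: 0.6
grip_force: 0.0
time: 6.0
ee_pos: [0.5623, -0.1259, 0.154]
tcp_rot: [3.141, 0.0, 1.891]
wrist_force: [1.0, 1.2, -0.4]
finger_gap: 0.603
grip_force: 0.0
time: 6.7
ee_pos: [0.5309, -0.3152, 0.1536]
tcp_rot: [-3.141, -0.001, 2.075]
wrist_force: [0.6, 0.1, 0.3]
finger_gap: 0.602
grip_force: 0.0
```

View pics/d.png

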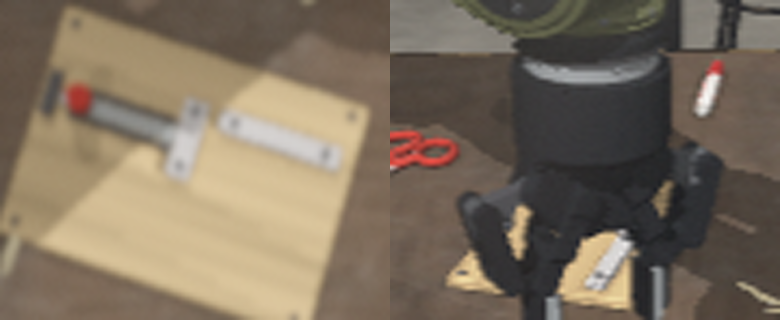

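The tongue is fully retracted: the knob at left-panel (78,98) sits against the bracket, and nothing projects past the end stop. Next, down to the block.

```bash
python3 -m creep '[-0.002,0.022,-0.03,0,0,0,-0.2,0,0,-0.03,0,0,0,-0.2,0,0,-0.03,0,0,0,-0.2,0,0,-0.03,0,0,0,-0.2,0,0,-0.019,0,0,0,-0.2,0,0,0,0,0,0,-0.2,0,0,0,0,0,0,-0.2]'; python3 - <<'E'
from h import *
S=arm.get_image('side')
cv2.imwrite('pics/e.png',cv2.resize(S['img'][220:310,250:370],(720,540),interpolation=2)[:,:,::-1])
print(arm.state()['ee_pos'])
E
```

```text
time: 7.5
ee_pos: [0.5312, -0.2921, 0.0155]
tcp_rot: [3.141, 0.0, 2.078]
wrist_force: [-0.4, 0.8, 0.6]
finger_gap: 0.599
grip_force: 0.0
[ 0.53135073 -0.2924008   0.01622159]
```

View pics/e.png

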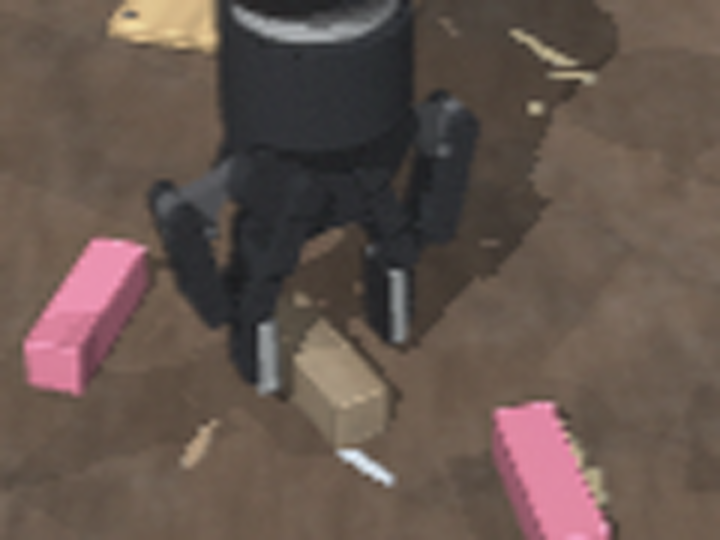

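The block is straddled, with the fingers at (268,360) and (400,305) and the block at (340,380). Lowering slightly and gripping.

```bash
python3 -m creep '[-0.002,0,-0.0035,0,0,0,-0.2,0,0,0,0,0,0,0.9,0,0,0,0,0,0,0.9,0,0,0,0,0,0,0.9,0,0,0,0,0,0,0.9,0,0,0,0,0,0,0.9]'
```

```text
time: 8.15
ee_pos: [0.5287, -0.2926, 0.0122]
tcp_rot: [3.141, 0.001, 2.077]
wrist_force: [-1.1, 1.0, 5.7]
finger_gap: 0.266
grip_force: 59.5
```

```bash
python3 -m creep '[0,0,0.02,0,0,0,0.9,0,0,0.03,0,0,0,0.9,0,0,0.03,0,0,0,0.9,0,0.02,0,0,0,-7.5,0.9,0,0.03,0,0,0,-7.7,0.9,0,0.03,0,0,0,-7.7,0.9,0,0.03,0,0,0,-7.7,0.9,0,0.03,0,0,0,-7.7,0.9,0,0.03,0,0,0,-7.7,0.9,0,0,0,0,0,0,0.9]'
```

```text
time: 9.15
ee_pos: [0.5283, -0.1196, 0.0915]
tcp_rot: [-3.141, -0.0, 1.272]
wrist_force: [-0.7, 0.3, -0.6]
finger_gap: 0.262
grip_force: 58.9
```

```bash
python3 -m creep '[-0.005,0.035,0,0,0,0,0.9,-0.005,0.035,0,0,0,0,0.9,-0.005,0.035,0,0,0,0,0.9,-0.003,0.032,-0.02,0,0,0.2,0.9,0,0,-0.03,0,0,0,0.9,0,0,-0.008,0,0,0,0.9,0,0,0,0,0,0,0.9,0,0,0,0,0,0,0.9]'
python3 - <<'E'
from h import *
S=arm.get_image('side')
np.save('side2.npy',S,allow_pickle=True)
cv2.imwrite('pics/f.png',cv2.resize(S['img'][170:245,255:355],(800,600),interpolation=2)[:,:,::-1])
print(arm.state()['ee_pos'])
E
```

```text
time: 9.95
ee_pos: [0.511, 0.0139, 0.0344]
tcp_rot: [3.141, -0.0, 1.277]
wrist_force: [0.1, 0.1, 0.2]
finger_gap: 0.264
grip_force: 59.0
[0.51109677 0.01389416 0.03460133]
```

View pics/f.png

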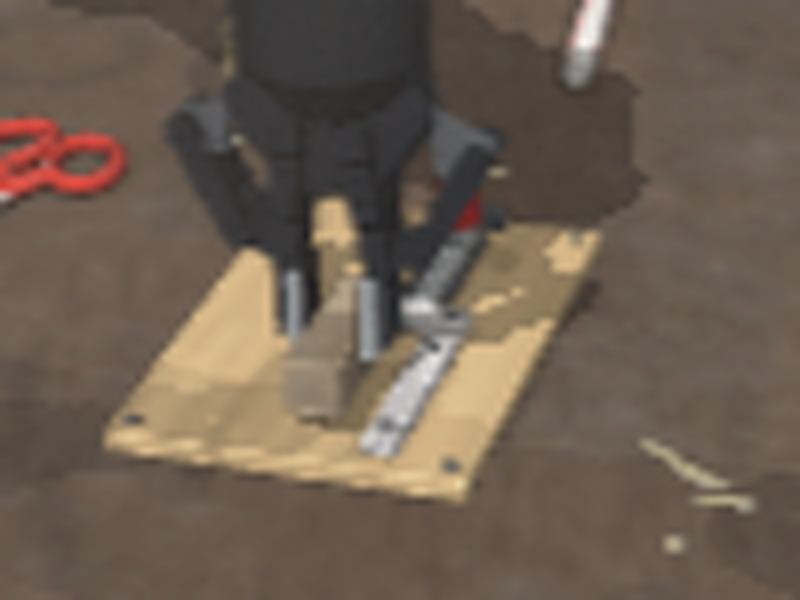

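The block is held square, just above the plate and left of the fence; its near end face is at (318,388). Lowering until it lightly touches.

```bash
python3 -m creep '[0,0,-0.006,0,0,0,0.9,0,0,-0.003,0,0,0,0.9,0,0,0,0,0,0,0.9]';python3 -m creep '[0,0,-0.002,0,0,0,0.9,0,0,0,0,0,0,0.9]';python3 -m creep '[0,0,-0.001,0,0,0,0.9,0,0,0,0,0,0,0.9]'
```

```text
time: 10.3
ee_pos: [0.5102, 0.0145, 0.0241]
tcp_rot: [-3.141, 0.0, 1.278]
wrist_force: [-1.0, 0.2, -0.2]
finger_gap: 0.261
grip_force: 59.0
time: 10.5
ee_pos: [0.5103, 0.0146, 0.0223]
tcp_rot: [-3.142, -0.0, 1.278]
wrist_force: [0.4, -0.4, -0.6]
finger_gap: 0.261
grip_force: 59.0
time: 10.7
ee_pos: [0.5104, 0.0146, 0.0222]
tcp_rot: [3.141, -0.0, 1.278]
wrist_force: [-5.3, -0.3, 11.5]
finger_gap: 0.262
grip_force: 60.4
```

```bash
python3 -m creep '[0,0,0.0007,0,0,0,0.9,0.0038,-0.0012,0,0,0,0,0.9,0.0038,-0.0012,0,0,0,0,0.9,0.0012,0.0038,0,0,0,0,0.9,0.0012,0.0038,0,0,0,0,0.9,0.0012,0.0038,0,0,0,0,0.9,0,0,0,0,0,0,0.9]';python3 -m creep '[0.0014,-0.0004,0,0,0,0,0.9,0,0,0,0,0,0,0.9]';python3 -m creep '[0.0010,-0.0003,0,0,0,0,0.9,0,0,0,0,0,0,0.9]'
```

```text
time: 11.4
ee_pos: [0.5218, 0.0243, 0.0222]
tcp_rot: [3.141, -0.0, 1.278]
wrist_force: [0.7, 2.4, 2.7]
finger_gap: 0.259
grip_force: 59.3
time: 11.6
ee_pos: [0.5228, 0.0237, 0.0222]
tcp_rot: [-3.141, -0.0, 1.278]
wrist_force: [-1.5, 4.0, 5.3]
finger_gap: 0.258
grip_force: 59.6
time: 11.8
ee_pos: [0.5232, 0.0235, 0.0222]
tcp_rot: [-3.139, -0.0, 1.278]
wrist_force: [-7.5, 5.0, 10.7]
finger_gap: 0.26
grip_force: 60.3
```

```bash
cat > f.py <<'E'
from h import *
s=arm.state();c,q=np.cos(-.295),np.sin(-.295);F=s['wrist_force'];d=s['ee_pos'][:2]-[.5258,.0277]
print('Fjig x %.1f y %.1f z %.1f'%(c*F[0]+q*F[1],-q*F[0]+c*F[1],F[2]),'pos mm',np.round(1e3*np.array([c*d[0]+q*d[1],-q*d[0]+c*d[1]]),2),'T',np.round(s['wrist_torque'],2),'yaw',s['tcp_rot'][2])
E
python3 -m creep '[0,0,0.0005,0,0,0,0.9,0,0,0,0,0,0,0.9]';python3 f.py;python3 -m creep '[0.0005,-0.0001,0,0,0,0,0.9,0,0,0,0,0,0,0.9]'; python3 f.py; python3 -m creep '[0.0006,0.0019,0,0,0,0,0.9,0,0,0,0,0,0,0.9]'; python3 f.py
```

```text
time: 12.0
ee_pos: [0.5232, 0.0235, 0.0223]
tcp_rot: [-3.14, -0.0, 1.278]
wrist_force: [-4.0, 4.3, 2.4]
finger_gap: 0.264
grip_force: 59.4
Fjig x -5.1 y 2.9 z 2.4 pos mm [-1.28 -4.77] T [ 0.75  0.73 -0.1 ] yaw 1.2779329340217722
time: 12.2
ee_pos: [0.5232, 0.0235, 0.0222]
tcp_rot: [-3.138, -0.0, 1.278]
wrist_force: [-7.9, 5.7, 5.2]
finger_gap: 0.263
grip_force: 59.8
Fjig x -9.2 y 3.2 z 5.2 pos mm [-1.23 -4.73] T [ 0.86  1.31 -0.15] yaw 1.2779172424796594
time: 12.4
ee_pos: [0.5237, 0.0245, 0.0222]
tcp_rot: [-3.138, 0.001, 1.278]
wrist_force: [-9.6, -3.6, 7.4]
finger_gap: 0.263
grip_force: 60.0
Fjig x -8.2 y -6.2 z 7.4 pos mm [-1.12 -3.64] T [-0.47  1.65 -0.33] yaw 1.2776920912100191
```

```bash
for i in 1; do python3 -m creep '[0.0005,0.0014,0,0,0,0,0.9,0,0,0,0,0,0,0.9]'; python3 f.py; python3 -m creep '[0.0003,0.001,0,0,0,0,0.9,0,0,0,0,0,0,0.9]'; python3 f.py; python3 -m creep '[0.0003,0.001,0,0,0,0,0.9,0,0,0,0,0,0,0.9]'; python3 f.py; done | grep Fjig
```

```text
Fjig x -9.0 y -9.7 z 8.8 pos mm [-1.08 -2.54] T [-1.02  1.91 -0.32] yaw 1.2774838173683252
Fjig x -8.7 y -11.1 z 8.3 pos mm [-1.11 -1.62] T [-1.25  1.89 -0.28] yaw 1.2774791303850543
Fjig x -8.4 y -10.8 z 8.7 pos mm [-1.09 -0.62] T [-1.31  1.95 -0.32] yaw 1.2774161535048614
```

```bash
for i in 1; do python3 -m creep '[0.0003,0.001,0.0003,0,0,0,0.9,0,0,0,0,0,0,0.9]'; python3 f.py; python3 -m creep '[0.0003,0.001,0,0,0,0,0.9,0,0,0,0,0,0,0.9]'; python3 f.py; python3 -m creep '[0.0003,0.001,0,0,0,0,0.9,0,0,0,0,0,0,0.9]'; python3 f.py; done | grep Fjig
```

```text
Fjig x -6.7 y -11.1 z 4.4 pos mm [-1.09  0.42] T [-1.32  1.66 -0.22] yaw 1.2775757026946764
Fjig x -6.9 y -20.2 z 7.7 pos mm [-1.14  0.51] T [-2.83  2.19 -0.23] yaw 1.2775805345122424
Fjig x -7.7 y -29.2 z 9.4 pos mm [-1.11  0.61] T [-4.2   2.64 -0.27] yaw 1.2775480324532105
```

Both contacts found. Now I'll balance the two pushes.

```bash
for i in 1; do python3 -m creep '[-0.0002,-0.0006,0.0003,0,0,0,0.9,0,0,0,0,0,0,0.9]'; python3 f.py; python3 -m creep '[0.0008,-0.0002,0,0,0,0,0.9,0,0,0,0,0,0,0.9]'; python3 f.py; python3 -m creep '[0.0008,-0.0002,0.0002,0,0,0,0.9,0,0,0,0,0,0,0.9]'; python3 f.py; done | grep Fjig
```

```text
Fjig x -4.9 y -22.1 z 3.9 pos mm [-1.12  0.57] T [-3.21  1.93 -0.27] yaw 1.2773583062452896
Fjig x -11.9 y -22.5 z 10.1 pos mm [-1.06  0.58] T [-2.94  3.04 -0.26] yaw 1.2774451372172861
Fjig x -17.2 y -23.6 z 12.4 pos mm [-1.01  0.57] T [-2.7   3.9  -0.24] yaw 1.2774838891956029
```

```bash
for i in 1; do python3 -m creep '[0,0,0.0005,0,0,0,0.9,0,0,0,0,0,0,0.9]'; python3 f.py; python3 -m creep '[0.0006,0,0,0,0,0,0.9,0,0,0,0,0,0,0.9,0,0,0,0,0,0,0.9,0,0,0,0,0,0,0.9,0,0,0,0,0,0,0.9]'; python3 f.py; done
python3 - <<'E'
from h import *
S=arm.get_image('side');T=arm.get_image('top')
o=[cv2.resize(T['img'][190:265,255:355],(390,320),interpolation=2),cv2.resize(S['img'][180:240,275:345],(390,320),interpolation=2)]
cv2.imwrite('pics/g.png',np.hstack(o)[:,:,::-1])
E
```

```text
time: 14.4
ee_pos: [0.525, 0.0285, 0.0224]
tcp_rot: [-3.133, 0.005, 1.278]
wrist_force: [-18.1, -18.3, 5.3]
finger_gap: 0.265
grip_force: 59.8
Fjig x -12.1 y -22.7 z 5.3 pos mm [-1.02  0.58] T [-2.74  3.32 -0.21] yaw 1.2775383779761644
time: 14.9
ee_pos: [0.525, 0.0285, 0.0224]
tcp_rot: [-3.132, 0.005, 1.278]
wrist_force: [-24.4, -16.8, 9.6]
finger_gap: 0.265
grip_force: 60.4
Fjig x -18.5 y -23.2 z 9.6 pos mm [-0.98  0.57] T [-2.76  4.13 -0.18] yaw 1.277525478225337
```

View pics/g.png

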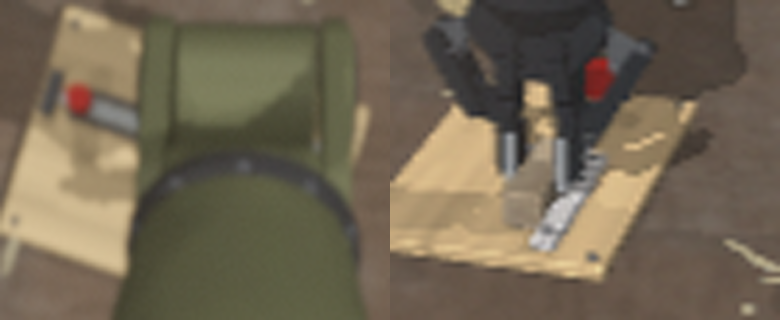

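The end face is square on the plate beside the fence, at right-panel (520,205), and the knob is still out at left-panel (78,98). The low torque about z fits flush contact on both faces. One small vertical relief, then I hand in.

```bash
python3 -m creep '[0.0002,0,0.0003,0,0,0,0.9,0,0,0,0,0,0,0.9,0,0,0,0,0,0,0.9,0,0,0,0,0,0,0.9,0,0,0,0,0,0,0.9]'; python3 f.py; python3 -c "
from bench import arm
print(arm.finish_job())"
```

```text
time: 15.5
ee_pos: [0.525, 0.0285, 0.0224]
tcp_rot: [-3.131, 0.005, 1.278]
wrist_force: [-23.4, -16.6, 5.7]
finger_gap: 0.262
grip_force: 59.9
Fjig x -17.5 y -22.7 z 5.7 pos mm [-0.97  0.59] T [-2.8   4.01 -0.31] yaw 1.277554914743872
the job is handed in; nothing more can be done
None
```

The job is handed in: the tongue is pulled out to its stop, and the longer beech block is in the corner, still gripped and pressed at about 17 N on the fence and 23 N on the end stop (wrist readings, before friction), after 15.5 s; the hand-in call gave no verdict.

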